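Level the table cooker with a spirit level and hold its foot

TASK

Lay the spirit level on top of the cooker's pan support, in the middle and running left to right across the bars; set it down, do not drop it, and let go of it. Then turn the adjuster of the cooker's right foot until the bubble stands in the middle between the two lines. The foot's lock ring is slack and the foot winds itself down again when let go, so finish still gripping the adjuster with the bubble centred, and leave the other things on the table where they are.

Things in the scene. Friction and masses are not known exactly. Their poses are not given: they have to be found in the camera images.
- spirit_level: torpedo spirit level: aluminium bar with black end caps, 230 mm long (its x), 24 mm wide (y), 40 mm tall (z), about 0.23 kg, lying on its base; origin at the centre of its underside. In a window in its top, in the middle, a clear vial along x with a pale bubble and two black lines 27 mm apart (inside). Grip it across its width, also at the middle: the vial is recessed
- bubble (a joint): displacement of the bubble from the middle of the vial along the level's own +x, m, at most 0.031. The bubble, 19 mm long, runs to the higher end: 0.8 m per radian of slope, so about 22 mm per radian of the adjuster when the level lies left to right on the cooker. It takes about 2 s to settle
- pan_support (a point): top of the cooker's pan support, in its middle, about 0.12 m above the table. x points to the cooker's back, along the wires; y to its left end, across them; z up. Four dark steel wires, 7 mm thick, 170 mm long, with their tops at this height, lie at y = -78, -34, 34 and 78 mm
- adjuster_grip (a point): grip point of the right foot's adjuster, 200 mm to the right of the pan support's middle: a black upright bar handle on a steel spindle, 52 mm long (x of this point), 14 mm wide (y), from 110 to 143 mm above the table; the point is on the spindle's axis (upright within 2 degrees), 135 mm above the table. Below it a 27 mm round boss. It turns with the handle and keeps its height
- adjuster (a joint): turn of the adjuster in rad: 0 at the start (lowest), grows clockwise seen from above, to 1.75 at most; each radian lifts the cooker's right end 9 mm (0.027 rad of slope). Level lies between 0.45 and 1.15, within one grasp. Turning it up takes about 0.15 N m; let go, it winds back to 0 in a few seconds
- gas_lighter: long gas lighter, 229 x 22 x 27 mm, bystander lying beside the level
- mug: white mug, 98 mm tall, bystander
- spice_jar: spice jar, 46 x 108 mm, bystander
- bottle: small bottle, 190 mm tall, bystander
- bowl: bowl, 130 mm across, bystander
- kitchen_timer: wind-up timer, 70 mm across, 42 mm tall, bystander
- matchbox: matchbox, 36 x 53 x 15 mm, bystander
- cooker: white single-burner table cooker, 230 mm deep (x), 300 mm wide (y), on two feet at its left end and one at its right; at the start its right end (-y) is low by 0.7 to 1.8 degrees. Origin at table height between the left feet, 130 mm left (+y) of the middle of the pan support; the frame tilts with the cooker
- cereal_box: upright carton, 74 x 186 x 261 mm, bystander at the back

How it is judged:
By the outcome, as a careful person would: the job done as asked, in the order asked, and still so for the second after the job is handed in, while the arm keeps its last pose, push and grip.
It also fails if it takes over 53 s, if anything falls off the work surface, if the arm or the gripper's body presses on something with over 40 N, if the wrist force passes 120 N, or if a joint passes its speed limit or range.

ROBOT

A 6-joint arm with a two-finger parallel gripper is mounted at the origin on a cart in front of the work surface, level with it; the furniture and walls round the work are solid. World frame = base frame: x ahead of the robot, y to its left, z up, the work surface at z = 0. Lengths are in m, angles in rad, forces in N, time in s.
With the tool pointing down it reaches from about 0.425 to 0.95 m from the base axis. Payload 14.7 kg.
Tool frame: the origin (TCP) lies at the very end of the fingers, on their centre line; the grasp point (between the pads) lies 19 mm behind it; z points along the fingers, y is the line along which they close (so a half turn about z gives the same grasp; the last joint's range is limited). The gripper opens to 85 mm and grips with 20 to 120 N. Pads are 22 mm wide; open, the fingers measure 114 mm over their backs; the gripper's body (76 mm by 85 mm) begins 54 mm behind the grasp point. The pads swing forward as they close: fully open they stand 13 mm farther back than shut.
Start: joints at [1.066, 0.48, 1.596, -0, 1.065, -0.047], TCP at [0.287, 0.583, 0.231] pointing down, gripper open.
Joint ranges: [-2.75, 2.75], [-0.82, 2.05], [0.23, 2.67], [-1.56, 4.7], [0.09, 2.69], [-2.92, 2.92]. Speed limits (rad/s): [1.89, 1.89, 2.39, 3.01, 3.01, 3.01].

INTERFACE

Orientations are given as a unit quaternion [w, x, y, z].
In Python, from station import state, snapshot, calibration, bot, models gives the robot as it stands.
- The arm moves only by the shell command python3 -m handwheel 'ROWS' [FORCE]. ROWS is text: rows parted by semicolons, each of 7 numbers parted by spaces: the finger opening in mm, from 0 to 85.4, then the shift along the world's x, y, z in mm, then the turn, a rotation vector about the world's x, y, z in rad. A call has 1 to 10 rows; each row is the pose to reach, as a shift and turn from the pose commanded when the call began; what a row does not reach only later rows make up. A row lasts 1/10 s, in which the tool goes at most 50 mm and 8.59 degrees, less where a joint would pass 70% of its speed; a pose out of reach is approached as far as the arm can. A call with a gripper value outside its range is refused whole. The fingers move at their own pace and stop on an object; FORCE is the grip in N (left out, the last holds). Time passes only in rows, so rows that repeat a pose let the fingers close. It gives the time, the measured TCP pose, the force, the opening and the grip force at its end, in the units of the state.
- state(): the state, without advancing time (a new reading comes with each control period).
- snapshot(name): name is "scene" or "top"; returns (picture, depth): 420x560x3 uint8, red, green, blue; 420x560 float32, m along the optical axis (not along the pixel's ray), 0 where there is no reading.
- calibration(name): a dict with "intrinsics" (3x3 intrinsics, pixels), "R" (3x3) and "t" (3): a world point X has camera coordinates R X + t. Camera axes: x right, y down, z forward; pixel columns grow to the right and rows downward; lengths in m; the calibration is good to about 2 mm. A picture is of the moment at which its call begins. calibration takes no time and is no camera call.
- bot.close_job(): hands the job in; it is judged then, once.
Trained networks look in the newest picture that a camera, given by its name, has taken for a name from the list of things; names that differ only in an ending like _2 or _b are one class to them, and where a whole thing is asked for, a point or a joint stands for the part that bears it (a point fixed in the world has none). Each returns a list of dicts, best first, with "confidence" (0 to 1); they miss things now and then, are a little off and sometimes report something else, mostly with a low value. They report only what shows in the picture. A call takes as long as a camera call.
- models.recognise(thing, camera): "point" ([x, y, z] in m, in world coordinates, good to about 4 mm: the middle of the surface that is visible of it).
- models.trace(thing, camera): "pixels" (420x560 bool, what is visible of it).
- models.mark_of(thing, camera): "point" ([x, y, z] in m, in world coordinates, good to about 4 mm: a listed point, or the origin of a listed thing).
The state is a dict: "t": time; "joint_pos": joint angles; "joint_vel": joint speeds; "effort": joint torques, N m; "tool_pos": TCP position; "eef_rot": TCP orientation; "contact_force": force on the tool from outside, world axes, zero at the start; "wrist_torque": the same for the moment, N m; "gripper_width": opening from 0.0 (shut) to 1.0 (fully open); "grasp_force": force on a finger pad.
Only numpy, scipy, OpenCV 4.12 (cv2) and the standard library are available. Lean on these libraries where they do the work, as an engineer would, in place of code of your own. Each camera call takes 0.05 s, during which the arm holds its last target. There are 200 camera calls.

## Working session

There is one attempt and no reset: what is moved stays moved. The work goes in short steps, Python scripts to look and compute and a shell command to move; the robot and the scene stay as the last step left them, time stands still between calls to the robot, and variables do not carry over. Pictures are saved under pics/ and viewed, at most 10 in all, crops included, and the job is handed in when it is done.

```bash
mkdir -p pics; ls; cat > h.py <<'E'
import numpy as np, cv2
from station import state, snapshot, calibration, bot, models
def save(n,f,crop=None,s=1):
    im,d=snapshot(n); o=im[:,:,::-1]
    if crop: o=o[crop[0]:crop[1],crop[2]:crop[3]]
    cv2.imwrite('pics/'+f,cv2.resize(o,None,fx=s,fy=s,interpolation=cv2.INTER_CUBIC)); return im,d
def cloud(n,d):
    c=calibration(n);K=c['intrinsics'];R=np.array(c['R']);t=np.array(c['t'])
    v,u=np.mgrid[:d.shape[0],:d.shape[1]]
    p=np.stack([(u-K[0][2])/K[0][0]*d,(v-K[1][2])/K[1][1]*d,d],-1)
    return (p-t)@R
def proj(n,X):
    c=calibration(n);q=np.array(c['intrinsics'])@(np.array(c['R'])@np.array(X)+np.array(c['t']));return q[:2]/q[2]
E
python3 - <<'E'
from h import *
np.set_printoptions(precision=4,suppress=True)
for n in('scene','top'):
    im,d=save(n,n+'0.png',s=1.4); P=cloud(n,d); np.savez('/tmp/'+n,im=im,d=d)
    for th in('spirit_level','pan_support','adjuster_grip','cooker'):
        for r in models.mark_of(th,n)[:2]: print(n,th,'mark',r['confidence'],np.array(r['point']),proj(n,r['point']))
    for th in('spirit_level','gas_lighter','adjuster_grip'):
        for r in models.trace(th,n)[:1]:
            m=r['pixels']; np.save(f'/tmp/{n}_{th}.npy',m); q=P[m&(d>0)]; print(n,th,'trace',r['confidence'],m.sum(),np.median(q,0),np.percentile(q,2,0),np.percentile(q,98,0))
s=state();print(s)
E
```

```text
pics
scene spirit_level mark 0.69 [ 0.4871 -0.2827  0.1367] [373.3825 244.5502]
scene spirit_level mark 0.64 [ 0.4779  0.269  -0.0013] [200.4875 201.8325]
scene pan_support mark 0.96 [ 0.4769 -0.0793  0.1204] [300.5095 220.1092]
scene adjuster_grip mark 0.79 [ 0.4871 -0.2843  0.1358] [373.9253 245.0288]
scene cooker mark 0.73 [0.4743 0.049  0.0057] [260.6367 229.4055]
scene cooker mark 0.7 [ 0.4721  0.3864 -0.0038] [169.2524 189.5153]
scene spirit_level trace 0.94 832 [0.4551 0.2606 0.0334] [0.3628 0.2407 0.0019] [0.5819 0.2871 0.0456]
scene gas_lighter trace 0.28 9458 [ 0.4533 -0.1026  0.0874] [ 0.3546 -0.2692  0.0374] [0.5841 0.0623 0.1247]
scene adjuster_grip trace 0.51 170 [ 0.4811 -0.2817  0.1393] [ 0.4656 -0.2989  0.0955] [ 0.5036 -0.266   0.1475]
top pan_support mark 0.81 [ 0.4776 -0.0822  0.1168] [321.4399 226.3665]
top adjuster_grip mark 0.59 [ 0.4885 -0.2771  0.1363] [405.0843 221.9854]
top cooker mark 0.73 [0.472  0.0533 0.005 ] [266.728  231.6907]
top cooker mark 0.73 [0.4799 0.2679 0.0006] [187.2757 227.925 ]
top spirit_level trace 0.98 1024 [0.4769 0.2639 0.0371] [0.3689 0.2425 0.0004] [0.5869 0.2899 0.0424]
top gas_lighter trace 0.67 623 [0.4421 0.3797 0.0181] [ 0.3669  0.3604 -0.0017] [0.5819 0.4063 0.0266]
top adjuster_grip trace 0.74 223 [ 0.4864 -0.2772  0.139 ] [ 0.4674 -0.2952  0.1074] [ 0.5088 -0.2629  0.1443]
{'t': 0.8, 'joint_pos': array([ 1.0664,  0.4802,  1.5963, -0.    ,  1.0651, -0.0466]), 'joint_vel': array([-0.0017, -0.0021,  0.0008,  0.001 , -0.0008,  0.0009]), 'effort': array([  0.0026, -95.0448, -43.0605,   0.0003,   0.0013,   0.0001]), 'tool_pos': array([0.2873, 0.5831, 0.2313]), 'eef_rot': array([0.    , 0.2269, 0.9739, 0.    ]), 'contact_force': array([-0.4457, -0.8674, -0.3964]), 'wrist_torque': array([-0.0232,  0.0227,  0.0384]), 'grasp_force': 0.0, 'gripper_width': 1.0002024932802251}
```

View pics/scene0.png

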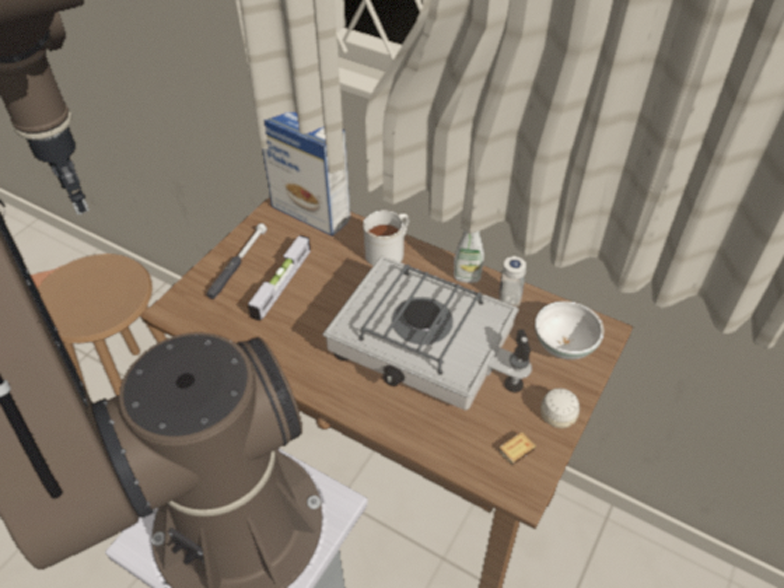

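View pics/top0.png

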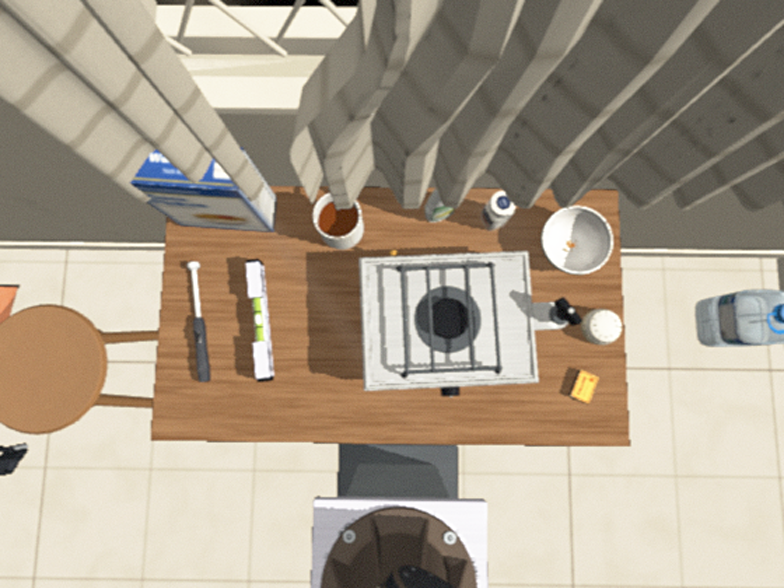

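```bash
python3 - <<'E'
from h import *
np.set_printoptions(precision=4,suppress=True)
for n in('scene','top'):
    z=np.load('/tmp/'+n+'.npz');P=cloud(n,z['d'])
    for th in('spirit_level','adjuster_grip'):
        m=np.load(f'/tmp/{n}_{th}.npy')&(z['d']>0); q=P[m]; top=np.percentile(q[:,2],90); q=q[q[:,2]>top-.008]
        (c,(w,h),a)=cv2.minAreaRect((q[:,:2]*1000).astype(np.float32)); e=np.linalg.eigh(np.cov(q[:,:2].T))[1][:,-1]
        print(n,th,top,len(q),q.mean(0),'rect',c,w,h,a,'axis',np.degrees(np.arctan2(e[1],e[0])))
    # wires: dark pixels at z>.108 over cooker
    q=P.reshape(-1,3); im=z['im'].reshape(-1,3)
    k=(q[:,2]>.105)&(q[:,2]<.135)&(abs(q[:,0]-.477)<.12)&(abs(q[:,1]+.08)<.12)&(im.max(1)<110)
    q=q[k]; print(n,'wires',k.sum(),np.percentile(q,[2,50,98],axis=0)); 
    (c,(w,h),a)=cv2.minAreaRect((q[:,:2]*1000).astype(np.float32)); print(c,w,h,a)
    for y0 in(-78,-34,34,78):
        b=q[abs(q[:,1]+.081-y0/1000)<.014]
        if len(b)>20: f=np.polyfit(b[:,0],b[:,1],1); print(y0,len(b),'y@.477',np.polyval(f,.477),'slope',np.degrees(np.arctan(f[0])),'z',np.median(b[:,2]),'x',np.percentile(b[:,0],[2,98]))
    s=state()
E
```

```text
scene spirit_level 0.04317979502662232 382 [0.4643 0.2638 0.0407] rect (472.4588623046875, 266.5671081542969) 223.86793518066406 29.46947479248047 8.232142448425293 axis -172.420819857684
scene adjuster_grip 0.14566947393936241 90 [ 0.485  -0.2825  0.1435] rect (486.42401123046875, -281.96697998046875) 54.11872482299805 13.512393951416016 37.85881042480469 axis -142.01412719200883
scene wires 695 [[ 0.3815 -0.157   0.1063]
 [ 0.4674 -0.083   0.1122]
 [ 0.5673 -0.0083  0.1263]]
(475.6109924316406, -82.67304992675781) 189.17857360839844 162.44541931152344 3.0784122943878174
-78 26 y@.477 -0.15833313865736098 slope 2.6089710046263686 z 0.11601157280647009 x [0.3875 0.5712]
-34 151 y@.477 -0.11280592312067045 slope 1.8979438001547764 z 0.1173976536832671 x [0.3858 0.5667]
34 135 y@.477 -0.05153125565669882 slope -0.13516121814343723 z 0.11558134482021308 x [0.3825 0.5622]
78 25 y@.477 -0.006828749123184822 slope 1.887701101236923 z 0.11721851694202091 x [0.3775 0.5619]
top spirit_level 0.04115523239745223 666 [0.4762 0.2667 0.0388] rect (477.39691162109375, 267.05078125) 229.97872924804688 25.254247665405273 7.909075736999512 axis -172.1297306449715
top adjuster_grip 0.14316190995582512 131 [ 0.489  -0.2798  0.1413] rect (489.37939453125, -280.4324035644531) 50.3048095703125 13.779119491577148 37.465003967285156 axis -143.17138221102198
top wires 1192 [[ 0.3855 -0.1605  0.1057]
 [ 0.4772 -0.0841  0.1112]
 [ 0.5695 -0.0015  0.1249]]
(475.88360595703125, -78.60620880126953) 188.5941619873047 163.1415557861328 3.678626298904419
-78 89 y@.477 -0.15661992321943727 slope 2.178086617509543 z 0.11904525674874705 x [0.3893 0.5726]
-34 282 y@.477 -0.11173137298010453 slope 1.2681875452436508 z 0.11774964132922107 x [0.391  0.5695]
34 228 y@.477 -0.05043755636519348 slope 1.3303449268344203 z 0.1189298926959386 x [0.3855 0.5662]
78 78 y@.477 -0.0038185332316453165 slope 1.9210144516115644 z 0.12182083893203248 x [0.3803 0.5642]
```

The top view shows the level at about (261,320), with the lighter to its left at (200,320). The four wires span (402–498, 265–372) and the black adjuster handle is at (566,312). The scene view agrees. Both views put the level at (0.476, 0.267) with its axis at +8°. The pan middle is at (0.477, -0.081) with 3° of yaw, and the adjuster is at (0.489, -0.281) with its bar at 37.5°.

```bash
python3 -m handwheel '60 189 -316 -131 0 0 0.597;60 189 -316 -131 0 0 0.597;60 189 -316 -131 0 0 0.597;60 189 -316 -131 0 0 0.597;60 189 -316 -131 0 0 0.597;60 189 -316 -131 0 0 0.597;60 189 -316 -131 0 0 0.597;60 189 -316 -131 0 0 0.597;60 189 -316 -131 0 0 0.597;60 189 -316 -131 0 0 0.597' 40
```

```text
t: 1.8
tool_pos: [0.4767, 0.266, 0.1]
eef_rot: [-0.0, -0.068, 0.998, -0.0]
contact_force: [-0.3, 0.5, -0.4]
gripper_width: 0.707
grasp_force: 0.0
```

```bash
python3 -m handwheel '60 0 0 -40 0 0 0;60 0 0 -70 0 0 0;60 0 0 -90 0 0 0;60 0 0 -90 0 0 0;15 0 0 -90 0 0 0;15 0 0 -90 0 0 0;15 0 0 -90 0 0 0;15 0 0 -90 0 0 0;15 0 0 -90 0 0 0;15 0 0 -90 0 0 0' 40
```

```text
t: 2.8
tool_pos: [0.477, 0.2679, 0.0118]
eef_rot: [0.001, -0.07, 0.998, 0.001]
contact_force: [-2.8, 3.6, 6.0]
gripper_width: 0.274
grasp_force: 39.6
```

```bash
python3 -m handwheel '15 0 0 25 0 0 0;15 0 0 65 0 0 0;15 0 0 110 0 0 0;15 0 0 150 0 0 0;15 0 0 160 0 0 0;15 0 0 160 0 0 0;15 0 0 160 0 0 0' 50
python3 - <<'E'
from h import *
np.set_printoptions(precision=4,suppress=True)
for n in('top','scene'):
    im,d=snapshot(n);P=cloud(n,d)
    for r in models.trace('spirit_level',n)[:1]:
        m=r['pixels'];q=P[m&(d>0)];q=q[(q[:,2]>.14)]
        (c,(w,h),a)=cv2.minAreaRect((q[:,:2]*1000).astype(np.float32)); print(n,r['confidence'],len(q),c,w,h,a,np.percentile(q,[2,50,98],axis=0))
s=state();print(s['tool_pos'],s['contact_force'],s['gripper_width'])
E
```

```text
t: 3.5
tool_pos: [0.4757, 0.2668, 0.1696]
eef_rot: [-0.0, -0.07, 0.998, -0.0]
contact_force: [0.0, -1.1, -3.2]
gripper_width: 0.272
grasp_force: 50.4
top 0.85 1012 (485.1857604980469, 223.13238525390625) 228.39962768554688 110.75408172607422 13.123576164245605 [[0.3674 0.231  0.1603]
 [0.4591 0.2601 0.1957]
 [0.5856 0.2875 0.3597]]
scene 0.86 585 (473.30743408203125, 263.3537292480469) 233.6343231201172 25.254478454589844 7.995631217956543 [[0.3601 0.2388 0.1612]
 [0.416  0.2521 0.1905]
 [0.5846 0.283  0.2018]]
[0.4755 0.2667 0.1688] [ 0.0446  0.0935 -2.5613] 0.26856675953097625
```

```bash
python3 -m handwheel '15 0 -20 0 0 0 -0.1;15 0 -60 0 0 0 -0.25;15 0 -100 0 0 0 -0.4;15 0 -140 0 0 0 -0.54;15 0 -180 0 0 0 -0.68;15 0 -220 0 0 0 -0.82;15 0 -260 0 0 0 -0.96;15 1 -300 0 0 0 -1.1;15 1 -335 0 0 0 -1.24;15 1 -348 0 0 0 -1.36' 50
python3 -m handwheel '15 0 0 0 0 0 -0.14;15 0 0 0 0 0 -0.25;15 0 0 0 0 0 -0.301;15 0 0 0 0 0 -0.301;15 0 0 0 0 0 -0.301'
python3 - <<'E'
from h import *
np.set_printoptions(precision=4,suppress=True)
for n in('top','scene'):
    im,d=save(n,n+'1.png',crop=(100,350,150,480),s=2.2);P=cloud(n,d)
    for r in models.trace('spirit_level',n)[:1]:
        m=r['pixels'];q=P[m&(d>0)];q=q[(q[:,2]>.15)&(q[:,2]<.215)]
        (c,(w,h),a)=cv2.minAreaRect((q[:,:2]*1000).astype(np.float32)); print(n,r['confidence'],len(q),c,w,h,a,np.percentile(q,[2,50,98],axis=0))
s=state();print(s['t'],s['tool_pos'],s['contact_force'],s['gripper_width'],s['eef_rot'])
E
```

```text
t: 4.7
tool_pos: [0.4769, -0.0836, 0.1695]
eef_rot: [-0.0, 0.576, 0.817, -0.0]
contact_force: [0.4, 0.6, -2.8]
gripper_width: 0.269
grasp_force: 50.2
t: 5.2
tool_pos: [0.477, -0.0808, 0.1697]
eef_rot: [-0.0, 0.689, 0.725, -0.0]
contact_force: [-0.0, -0.4, -3.3]
gripper_width: 0.273
grasp_force: 50.2
top 0.61 209 (471.564208984375, 12.433329582214355) 23.347400665283203 39.8917350769043 1.5568253993988037 [[ 0.4605 -0.0051  0.17  ]
 [ 0.4718  0.0126  0.1976]
 [ 0.4831  0.0322  0.2001]]
scene 0.81 1101 (475.9102478027344, -83.18010711669922) 29.92571258544922 229.06675720214844 2.3920505046844482 [[ 0.4597 -0.1963  0.1618]
 [ 0.4696 -0.1115  0.19  ]
 [ 0.4897  0.0251  0.2026]]
5.4 [ 0.4772 -0.0808  0.1701] [ 0.5258 -0.2823 -2.9303] 0.2698455403504601 [-0.0001  0.6892  0.7246 -0.0001]
```

```bash
python3 -m handwheel '15 0 1 -10 0.01 0 0;15 0 1 -20 0.018 0 0;15 0 1 -28 0.018 0 0;15 0 1 -31 0.018 0 0;15 0 1 -32 0.018 0 0;15 0 1 -33 0.018 0 0;15 0 1 -34 0.018 0 0;15 0 1 -34 0.018 0 0'
for i in 1 2; do python3 -m handwheel '15 0 0 -1 0 0 0;15 0 0 -2 0 0 0;15 0 0 -2 0 0 0'; done
```

```text
t: 6.2
tool_pos: [0.4774, -0.0799, 0.1364]
eef_rot: [-0.006, 0.69, 0.724, 0.007]
contact_force: [-0.6, -0.4, -1.9]
gripper_width: 0.272
grasp_force: 50.2
t: 6.5
tool_pos: [0.4774, -0.08, 0.1344]
eef_rot: [-0.006, 0.69, 0.724, 0.007]
contact_force: [0.2, -0.8, 0.9]
gripper_width: 0.272
grasp_force: 50.9
t: 6.8
tool_pos: [0.4777, -0.0801, 0.1339]
eef_rot: [-0.006, 0.689, 0.724, 0.007]
contact_force: [-8.4, -1.0, 38.2]
gripper_width: 0.27
grasp_force: 56.0
```

View pics/scene1.png

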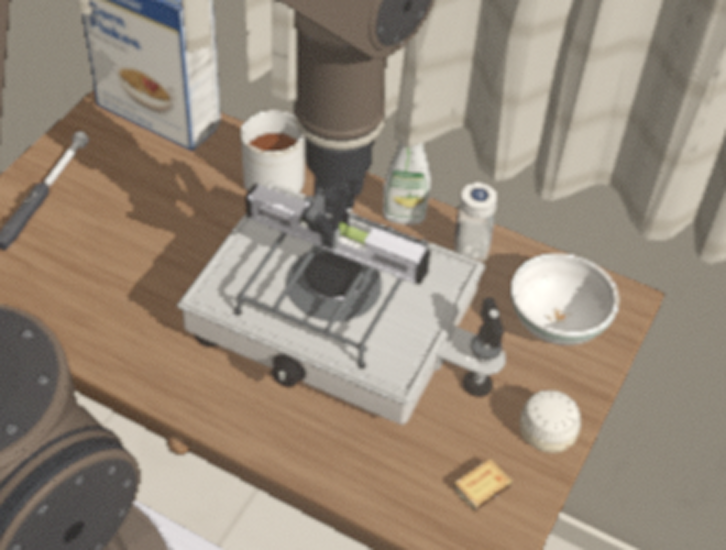

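The view shows the level lying across the wires, its middle held at (330,215) and the adjuster at (490,325). Firm contact has been made, so I'll ease the push and release.

```bash
python3 -m handwheel '15 0 0 1.5 0 0 0;15 0 0 1.5 0 0 0;50 0 0 1.5 0 0 0;50 0 0 1.5 0 0 0;50 0 0 1.5 0 0 0;50 0 0 12 0 0 0;50 0 0 40 0 0 0;50 0 0 85 0 0 0;50 0 0 85 0 0 0'
python3 - <<'E'
from h import *
np.set_printoptions(precision=4,suppress=True)
s=state();print(s['t'],s['tool_pos'],s['contact_force'],s['gripper_width'],s['eef_rot'])
for n in('top','scene'):
    im,d=snapshot(n);P=cloud(n,d)
    for th in ('spirit_level','adjuster_grip'):
      for r in models.trace(th,n)[:1]:
        m=r['pixels'];q=P[m&(d>0)];t=np.percentile(q[:,2],80);q=q[abs(q[:,2]-t)<.01] 
        (c,(w,h),a)=cv2.minAreaRect((q[:,:2]*1000).astype(np.float32)); print(n,th,r['confidence'],len(q),c,w,h,a,np.percentile(q,[2,50,98],axis=0))
E
```

```text
t: 7.7
tool_pos: [0.4799, -0.0806, 0.2225]
eef_rot: [-0.003, 0.69, 0.724, 0.008]
contact_force: [1.0, 0.4, -0.9]
gripper_width: 0.584
grasp_force: 0.0
7.7 [ 0.4799 -0.0806  0.2225] [ 1.0308  0.4348 -0.9122] 0.5843918833439158 [-0.003   0.6895  0.7242  0.0084]
top spirit_level 0.69 224 (472.9980163574219, 9.076436042785645) 23.424909591674805 48.04942321777344 0.3176747262477875 [[ 0.4614 -0.0127  0.1606]
 [ 0.473   0.0102  0.1642]
 [ 0.4846  0.033   0.1674]]
scene spirit_level 0.97 620 (477.402587890625, -83.0221939086914) 28.979660034179688 227.91009521484375 2.9430363178253174 [[ 0.4606 -0.194   0.1533]
 [ 0.4731 -0.0782  0.1619]
 [ 0.4895  0.0262  0.1689]]
scene adjuster_grip 0.7 116 (488.5331726074219, -281.87615966796875) 53.172096252441406 15.121842384338379 37.36866760253906 [[ 0.4663 -0.2997  0.134 ]
 [ 0.485  -0.2828  0.1423]
 [ 0.5072 -0.2651  0.1476]]
```

```bash
python3 -m handwheel '50 2 -40 0 -0.018 0 0;50 4 -85 0 -0.018 0 0;50 6 -130 0 -0.018 0 0;50 8 -175 0 -0.018 0 0;50 11 -201 0 -0.018 0 0;50 11 -201 0 -0.018 0 0'
python3 -m handwheel '50 0 0 0 0 0 -0.14;50 0 0 0 0 0 -0.28;50 0 0 0 0 0 -0.42;50 0 0 0 0 0 -0.56;50 0 0 -10 0 0 -0.7;50 0 0 -20 0 0 -0.84;50 0 0 -30 0 0 -0.965;50 0 0 -30 0 0 -0.965'
python3 - <<'E'
from h import *
save('scene','scene2.png',crop=(150,300,240,440),s=4)
s=state();print(s['t'],s['tool_pos'],s['eef_rot'])
E
```

```text
t: 8.6
tool_pos: [0.4881, -0.2841, 0.2162]
eef_rot: [-0.0, 0.691, 0.723, -0.0]
contact_force: [0.3, -0.5, 0.1]
gripper_width: 0.585
grasp_force: 0.0
t: 9.4
tool_pos: [0.4872, -0.2797, 0.1854]
eef_rot: [-0.001, 0.947, 0.321, -0.001]
contact_force: [-0.3, 0.9, 0.7]
gripper_width: 0.587
grasp_force: 0.0
9.45 [ 0.48757727 -0.28000636  0.18627208] [-1.06030559e-03  9.46407665e-01  3.22971820e-01 -7.81930953e-04]
```

View pics/scene2.png

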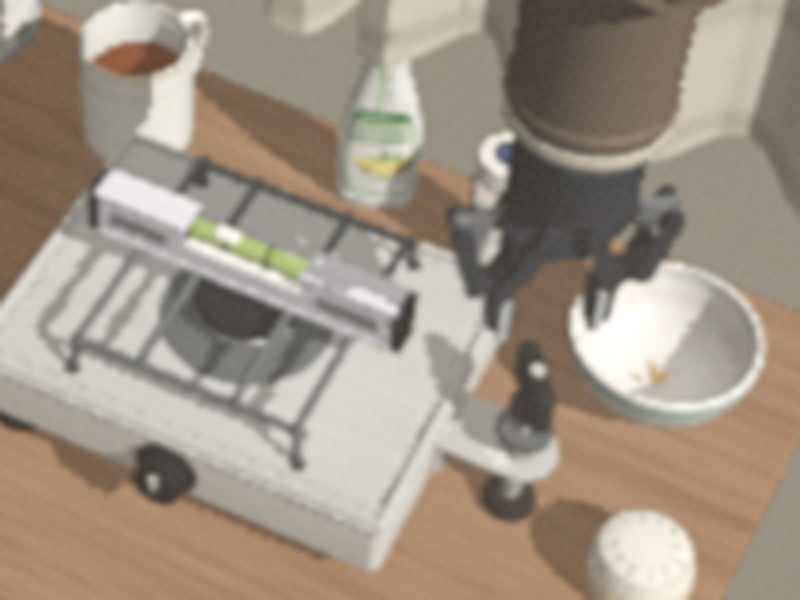

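The level lies square across the bars, around (255,260). The pale bubble is at the high left end (228,236) with the far line visible at (268,258). The open fingers straddle the handle at (535,380), so I'll descend and grip.

```bash
python3 -m handwheel '50 1 -1 -30 0 0 0;50 1 -1 -55 0 0 0;50 1 -1 -68 0 0 0;50 1 -1 -68 0 0 0;5 1 -1 -68 0 0 0;5 1 -1 -68 0 0 0;5 1 -1 -68 0 0 0;5 1 -1 -68 0 0 0;5 1 -1 -68 0 0 0;5 1 -1 -68 0 0 0' 60
```

```text
t: 10.45
tool_pos: [0.4891, -0.2813, 0.1206]
eef_rot: [-0.0, 0.947, 0.322, 0.0]
contact_force: [-3.9, 8.0, 13.8]
gripper_width: 0.149
grasp_force: 58.7
```

```bash
python3 -m handwheel '5 0 0 2 0 0 -0.1;5 0 0 2 0 0 -0.2;5 0 0 2 0 0 -0.3;5 0 0 2 0 0 -0.4;5 0 0 2 0 0 -0.5;5 0 0 2 0 0 -0.6;5 0 0 2 0 0 -0.6;5 0 0 2 0 0 -0.6;5 0 0 2 0 0 -0.6;5 0 0 2 0 0 -0.6' 60
python3 -m handwheel '5 0 0 0 0 0 0;5 0 0 0 0 0 0;5 0 0 0 0 0 0;5 0 0 0 0 0 0;5 0 0 0 0 0 0;5 0 0 0 0 0 0;5 0 0 0 0 0 0;5 0 0 0 0 0 0;5 0 0 0 0 0 0;5 0 0 0 0 0 0'
python3 -m handwheel '5 0 0 0 0 0 0;5 0 0 0 0 0 0;5 0 0 0 0 0 0;5 0 0 0 0 0 0;5 0 0 0 0 0 0;5 0 0 0 0 0 0;5 0 0 0 0 0 0;5 0 0 0 0 0 0;5 0 0 0 0 0 0;5 0 0 0 0 0 0'
cat > rect.py <<'E'
import sys
from h import *
np.set_printoptions(precision=4,suppress=True)
# rectify level's top: world rectangle at vial height along level axis, 8 px/mm, both cameras, averaged over frames
C=np.array([.4765,-.0825]);a=np.radians(3.0-90);ex=np.array([np.cos(a),np.sin(a)]);ey=np.array([-ex[1],ex[0]])
out=[]
for n in('scene','top'):
    im=np.mean([snapshot(n)[0].astype(float) for _ in range(4)],0).astype(np.uint8)
    L,W,S=60,16,6
    crn=[(-L,-W),(L,-W),(L,W),(-L,W)]
    src=np.float32([proj(n,np.r_[C+ex*u/1000+ey*v/1000,.156]) for u,v in crn])
    dst=np.float32([((u+L)*S,(v+W)*S) for u,v in crn])
    o=cv2.warpPerspective(im,cv2.getPerspectiveTransform(src,dst),(2*L*S,2*W*S),flags=cv2.INTER_CUBIC)
    out.append(o[:,:,::-1])
cv2.imwrite('pics/'+sys.argv[1],np.vstack(out))
s=state();print(s['t'],s['tool_pos'],s['eef_rot'],s['wrist_torque'],s['contact_force'],s['grasp_force'])
E
python3 rect.py r1.png
```

```text
t: 11.45
tool_pos: [0.4889, -0.2811, 0.121]
eef_rot: [-0.001, 1.0, 0.028, -0.0]
contact_force: [3.7, 3.0, -17.1]
gripper_width: 0.146
grasp_force: 62.9
t: 12.45
tool_pos: [0.4888, -0.2811, 0.121]
eef_rot: [-0.001, 1.0, 0.027, -0.0]
contact_force: [3.8, 3.1, -18.1]
gripper_width: 0.148
grasp_force: 62.9
t: 13.45
tool_pos: [0.4888, -0.2811, 0.121]
eef_rot: [-0.001, 1.0, 0.027, -0.0]
contact_force: [3.8, 3.5, -17.6]
gripper_width: 0.149
grasp_force: 62.9
13.85 [ 0.4888 -0.2811  0.121 ] [-0.0007  0.9996  0.0275 -0.0005] [ 0.9232 -0.2368  0.0955] [  3.5596   2.9035 -17.4276] 62.88391470909119
```

View pics/r1.png

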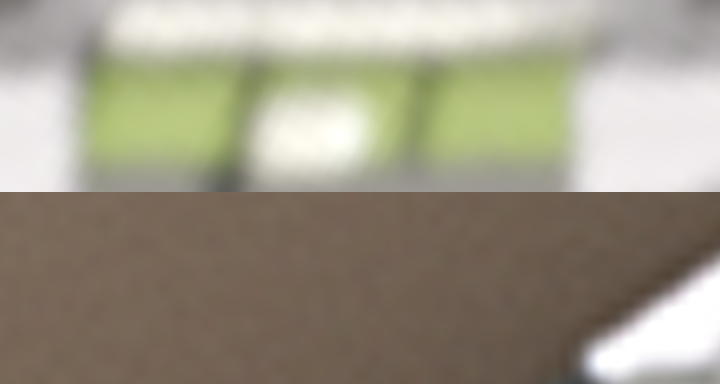

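The scene view, rectified, shows the lines at about x=238 and 417 and the bubble from 248 to 375, centred at about 312. It is about 2.3 mm left of the middle, so the right end needs about 0.1 rad more. I'll also ease the upward pull on the handle.

```bash
python3 -m handwheel '5 0 0 -1 0 0 -0.05;5 0 0 -1 0 0 -0.1;5 0 0 -1 0 0 -0.1;5 0 0 -1 0 0 -0.1;5 0 0 -1 0 0 -0.1;5 0 0 -1 0 0 -0.1;5 0 0 -1 0 0 -0.1;5 0 0 -1 0 0 -0.1;5 0 0 -1 0 0 -0.1;5 0 0 -1 0 0 -0.1' 60
for i in 1 2; do python3 -m handwheel '5 0 0 0 0 0 0;5 0 0 0 0 0 0;5 0 0 0 0 0 0;5 0 0 0 0 0 0;5 0 0 0 0 0 0;5 0 0 0 0 0 0;5 0 0 0 0 0 0;5 0 0 0 0 0 0;5 0 0 0 0 0 0;5 0 0 0 0 0 0' >/dev/null;done
cat >> rect.py <<'E'
o=out[0].astype(float)  # BGR
sat=o[:,:,1]-o[:,:,0]; dark=o.max(2)
for r in(80,95,110,125,135,145):
    p=dark[r-4:r+5].mean(0); b=o[r-4:r+5,:,0].mean(0)
    x=np.arange(len(p))
    def line(lo,hi):
        w=np.clip(np.percentile(p[lo:hi],70)-p[lo:hi]-10,0,None); return (w*x[lo:hi]).sum()/max(w.sum(),1e-6)
    l,rr=line(210,270),line(385,450)
    bb=b[200:460]; th=(bb.max()+np.median(b[450:550]))/2; k=np.where(bb>th)[0]+200
    print(r,'lines',round(l,1),round(rr,1),'mid',round((l+rr)/2,1),'bubble',k.min(),k.max(),(k.min()+k.max())/2,'max',round(bb.max()),'off mm',((k.min()+k.max())/2-(l+rr)/2)/(rr-l)*27)
E
python3 rect.py r2.png
```

```text
t: 14.85
tool_pos: [0.4889, -0.2812, 0.1208]
eef_rot: [-0.001, 1.0, -0.022, -0.0]
contact_force: [0.9, 5.8, -1.1]
gripper_width: 0.149
grasp_force: 65.2
17.25 [ 0.4889 -0.2812  0.1208] [-0.0005  0.9997 -0.0225 -0.0003] [1.4966 0.4155 0.0775] [ 0.1751  5.4254 -1.3476] 65.2369487285614
80 lines 251.2 422.5 mid 336.9 bubble 292 370 331.0 max 136 off mm -0.9229998193491502
95 lines 247.0 420.5 mid 333.8 bubble 283 372 327.5 max 174 off mm -0.9733896960167795
110 lines 242.7 417.0 mid 329.9 bubble 276 374 325.0 max 214 off mm -0.7542029272129505
125 lines 239.5 415.3 mid 327.4 bubble 270 375 322.5 max 239 off mm -0.7563974208323871
135 lines 236.9 413.8 mid 325.3 bubble 268 374 321.0 max 246 off mm -0.6636533950650167
145 lines 233.8 412.6 mid 323.2 bubble 266 372 319.0 max 242 off mm -0.6371783204848943
```

View pics/r2.png

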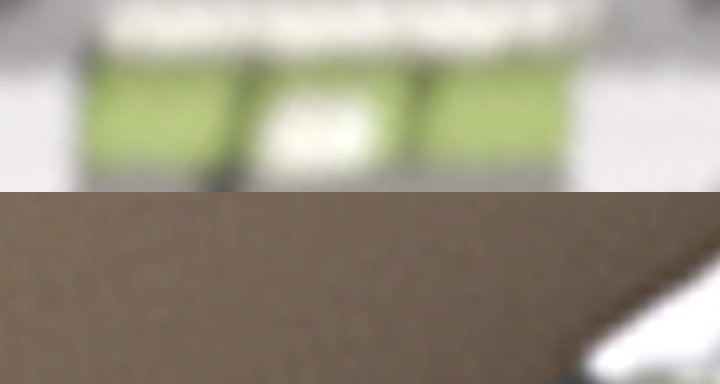

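The bubble now runs from about 258 to 385 (centre 321), with the midpoint between the lines at 326. It is about 0.7 mm left, so I'll turn another 0.035 rad.

```bash
python3 -m handwheel '5 0 0 0 0 0 -0.035;5 0 0 0 0 0 -0.035;5 0 0 0 0 0 -0.035;5 0 0 0 0 0 -0.035;5 0 0 0 0 0 -0.035;5 0 0 0 0 0 -0.035;5 0 0 0 0 0 -0.035;5 0 0 0 0 0 -0.035;5 0 0 0 0 0 -0.035;5 0 0 0 0 0 -0.035' 60
for i in 1 2 3; do python3 -m handwheel '5 0 0 0 0 0 0;5 0 0 0 0 0 0;5 0 0 0 0 0 0;5 0 0 0 0 0 0;5 0 0 0 0 0 0;5 0 0 0 0 0 0;5 0 0 0 0 0 0;5 0 0 0 0 0 0;5 0 0 0 0 0 0;5 0 0 0 0 0 0' >/dev/null;done
python3 rect.py r3.png; python3 -c "
from h import *
save('scene','scene3.png',crop=(100,350,150,480),s=2.2)"
```

```text
t: 18.25
tool_pos: [0.4889, -0.2812, 0.1208]
eef_rot: [-0.001, 0.999, -0.04, -0.0]
contact_force: [0.6, 6.3, -1.7]
gripper_width: 0.148
grasp_force: 65.2
21.65 [ 0.4889 -0.2811  0.1208] [-0.0005  0.9992 -0.04   -0.0003] [1.4369 0.4739 0.05  ] [ 0.4048  6.1101 -2.0345] 65.2254867553711
80 lines 247.9 421.0 mid 334.4 bubble 293 364 328.5 max 137 off mm -0.9260973889953112
95 lines 247.0 420.1 mid 333.5 bubble 285 373 329.0 max 171 off mm -0.7064619456846576
110 lines 242.8 415.6 mid 329.2 bubble 278 376 327.0 max 211 off mm -0.3402393719576002
125 lines 239.0 414.3 mid 326.7 bubble 273 379 326.0 max 239 off mm -0.10129870597049077
135 lines 236.4 413.2 mid 324.8 bubble 271 379 325.0 max 248 off mm 0.034475394972684315
145 lines 233.7 412.4 mid 323.0 bubble 270 377 323.5 max 251 off mm 0.06797456979157432
```

View pics/r3.png

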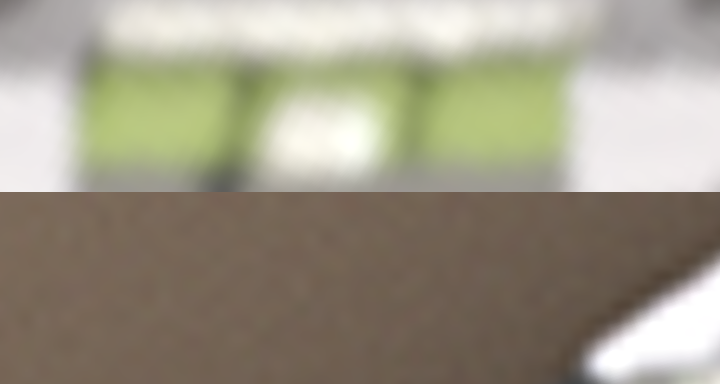

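View pics/scene3.png

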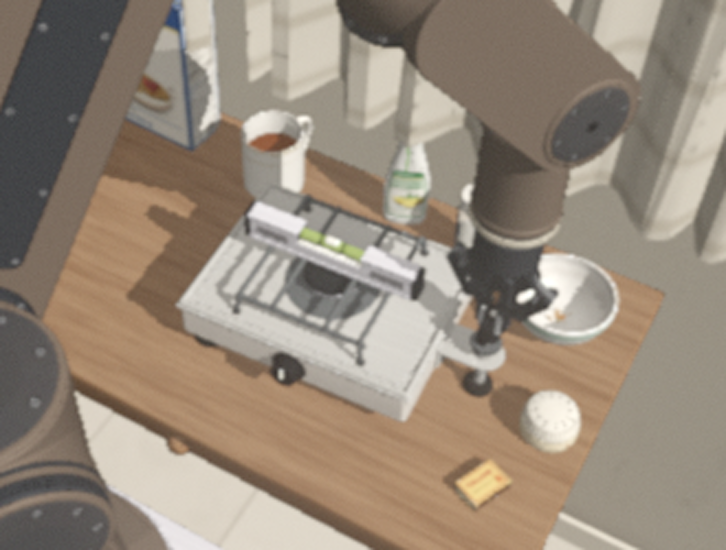

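The bubble is centred at 325, against 325 for the midpoint of the lines, and has settled. The level lies square on the bars at about (335,250), the gripper holds the adjuster at (490,320), and the other things are where they were.

```bash
python3 -c "
from station import bot
print(bot.close_job())"
```

```text
the job is handed in; nothing more can be done
None
```

The job is handed in at about 22 s of the 53 s allowed: the spirit level lies released across the middle of the pan support, the bubble is centred to about 0.2 mm by my measurement from one camera, and the gripper still holds the adjuster.

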